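# Set a pipe against the stop and clamp it in the pipe vise

### The job

Push the grey pipe that lies in the pipe vise along its supports until its nose is right up against the end stop. Then wind the T-handle clockwise until the jaw is down on the pipe and grips it firmly, but do not crush the plastic: stop soon after the handle goes stiff. Leave the handle tight, the pipe against the stop, and the other things on the bench where they are.

Things in the scene. Friction and masses are not known exactly. Their poses are not given: they have to be found in the camera images.
- vise: Dark cast-iron yoke pipe vise, bolted down. Origin: on the bench top, straight under the screw; y is level along the pipe towards the end stop, z up. Base 110 mm (x) by 235 mm, 14 mm high. Two 20 mm wide V-supports at y = -90 and +50 (tops at z 76) hold the pipe's axis at x 0, z 74. Posts at x = +-43 carry a beam over y = +-19, top at z 170.
- stop_face (a point): End stop of the vise: upright dark steel plate 50 mm wide, 10 mm thick, 104 mm high at the vise's +y end; this point lies on its face (the side towards the pipe), 110 mm from the screw axis, at the height of the pipe's axis.
- pipe: Loose light grey plastic pipe, 34 mm diameter, 255 mm long, about 0.4 kg, in the V-supports under the jaw, its nose 25 to 52 mm short of the stop; it slides along y when pushed with a few newtons. Origin: middle of its axis; its y axis runs along it towards the nose.
- pipe_nose (a point): Centre of the pipe's end face that points to the stop.
- pipe_tail (a point): Centre of the other end face, which has a 40 mm diameter, 15 mm long collar and stands free beyond the vise, at least 45 mm off the near V-support.
- jaw: Plain steel upper jaw, 56 x 34 x 18 mm, on the vise's vertical screw; origin: centre of its underside. It only moves up and down. A dark steel insert (48 x 28 mm) stands 2 to 6 mm proud of the underside, shimmed differently each time, and does not shift under load: it is the insert that meets the pipe, when the underside is 93 to 97 mm above the bench, to be found by feel.
- handle (a joint): T-handle angle, rad: grows clockwise seen from above and lowers screw, jaw and handle 3.18 mm per rad (20 mm a turn); at 0 the jaw's underside is 127 mm up. Starts at 1.5 to 6.5. Turns freely with a steady 0.30 N m (6 N at 48 mm) and stays where left. On the pipe each 0.1 N m more presses 31 N harder; let go, it keeps up to about 100 N. 25 N holds firmly, 150 N (0.78 N m) crushes.
- hub (a point): Where the T-handle's bar crosses the screw's axis: 104 mm above the jaw's underside; it sinks as the handle is turned, to 197 to 201 mm above the bench when the jaw meets the pipe. Hub 28 mm diameter.
- handle_end (a point): Centre of the 20 mm steel ball at one end of the T-handle's bar, 70 mm from the hub. The bar is level, 12 mm thick, 140 mm long, with the same ball on the other end; it sweeps over the yoke with 20 mm or more of air beneath it.
- tee: Bystander: brass tee fitting, 60 mm long, 34 mm high, beside the vise.
- elbow: Bystander: grey plastic elbow, 49 mm high, beside the vise.
- locknut: Bystander: brass ring nut, 52 mm wide, 12 mm high, beside the vise.
- spanner: Bystander: steel spanner 170 mm long, to the right.
- driver: Bystander: screwdriver, to the left.
- jar: Bystander: black jar 85 mm high, 68 mm wide, to the right.
- gauge: Bystander: round black pressure gauge, 68 mm wide, lying on its back, to the left.

How it is judged:
By the outcome, as a careful person would: the job done as asked, in the order asked, and still so for the second after the job is handed in, with the robot touching nothing.
It also fails if it takes over 62 s, if anything falls off the work surface, if the arm or the gripper's body presses on something with over 40 N, if the wrist force passes 120 N, or if a joint passes its speed limit or range.

### The arm

A 7-joint arm with a two-finger parallel gripper is mounted at the origin on the work surface. World frame = base frame: x ahead of the robot, y to its left, z up, the work surface at z = 0. Lengths are in m, angles in rad, forces in N, time in s.
With the tool pointing down it reaches from about 0.4 to 0.875 m from the base axis. Payload 19.3 kg.
Tool frame: the origin (TCP) lies at the very end of the fingers, on their centre line; the grasp point (between the pads) lies 19 mm behind it; z points along the fingers, y is the direction in which the jaws open and shut (so a half turn about z gives the same grasp; the last joint's range is limited). The gripper opens to 85 mm and grips with 20 to 120 N. Pads are 22 mm wide; open, the fingers measure 114 mm over their backs; the gripper's body (76 mm by 85 mm) begins 54 mm behind the grasp point. The pads swing forward as they close: fully open they stand 13 mm farther back than shut.
Start: joints at [-1.418, 0.521, -0.036, 1.599, 0.021, 1.021, -0.113], TCP at [0.138, 0.61, 0.231] pointing down, gripper open.
Joint ranges: [-2.91, 2.91], [-0.3, 2.13], [-1.5, 1.42], [0.17, 2.43], [-1.26, 4.41], [0.16, 1.93], [-2.52, 2.52]. Speed limits (rad/s): [1.89, 1.89, 2.39, 2.39, 3.01, 3.01, 3.01].

### API

Orientations are given as [roll, pitch, yaw] about the fixed x, y, z axes, in that order (R = Rz(yaw) Ry(pitch) Rx(roll)).
In Python, from workcell import bot, grab_frame, calibration, workorder gives the robot as it stands.
- The arm moves only by the tool move_arm, never from a script. Its arguments are lists of equal length, an entry for each row: "jaw": the closure in counts, from 0 (fully open) to 255 (shut); "dp": the shift along the tool's x, y, z in units of 800 mm (1.0 is 800 mm), a list of three; "rotation": the turn, a rotation vector about the tool's x, y, z in units of pi rad (1.0 is pi rad), a list of three. In form: {"jaw": [jaw, ...], "dp": [[dx, dy, dz], ...], "rotation": [[rx, ry, rz], ...]}. A call has 1 to 10 rows; each row shifts and turns the commanded pose from where the row before left it, along the tool's axes as they then stand; what a row does not reach is not made up. A row lasts 1/8 s, in which the tool goes at most 62.5 mm and 10.7 degrees, less where a joint would pass 70% of its speed; a pose out of reach is approached as far as the arm can. A call with a number of a shift or a turn outside -1 to 1 is refused whole. A call with a gripper value outside its range is refused whole. The fingers move at their own pace and stop on an object; "squeeze" is the grip in N (left out, the last holds). Time passes only in rows, so rows that do not move let the fingers close. It gives the time, the measured TCP pose, the force and the opening at its end, in the units of the state.
- bot.observe(): the state, without advancing time (a new reading comes with each control period).
- grab_frame(name): name is "side" or "top"; returns the picture (400x640x3 uint8, blue, green, red); there is no depth.
- calibration(name): a dict with "camera_matrix" (3x3 intrinsics, pixels), "T" (4x4, takes a point from camera to world coordinates). Camera axes: x right, y down, z forward; pixel columns grow to the right and rows downward; lengths in m; the calibration is good to about 2 mm. A picture is of the moment at which its call begins. calibration takes no time and is no camera call.
- workorder.job_done(): hands the job in, once; it reports no verdict.
The state is a dict: "clock": time; "qpos": joint angles; "qd": joint speeds; "joint_efforts": joint torques, N m; "position": TCP position; "tool_rot": TCP orientation; "force": force on the tool from outside, world axes, zero at the start; "moment": the same for the moment, N m; "grip_width": finger opening in m.
Only numpy, scipy, OpenCV 4.12 (cv2) and the standard library are available. Lean on these libraries where they do the work, as an engineer would, in place of code of your own. Each camera call takes 0.05 s, during which the arm holds its last target. There are 200 camera calls.

## Working session

There is one attempt and no reset: what is moved stays moved. The work goes in short steps, Python scripts to look and compute and a tool call to move; the robot and the scene stay as the last step left them, time stands still between calls to the robot, and variables do not carry over. Pictures are saved under pics/ and viewed, about 8 in all and at most 12, crops included, and the job is handed in when it is done.

Besides the shell and the picture viewer there is one more tool, called as name(argument=value, ...) on one line, values as JSON. move_arm: Moves the arm, as the interface text tells. Shifts and turns lie within -1 to 1; 1 stands for 800 mm of shift or pi rad of turn. Its arguments: {"type":"object","properties":{"jaw":{"type":"array","items":{"type":"number"}},"dp":{"type":"array","items":{"type":"array","items":{"type":"number","minimum":-1,"maximum":1}}},"rotation":{"type":"array","items":{"type":"array","items":{"type":"number","minimum":-1,"maximum":1}}},"squeeze":{"type":"number"}},"required":["jaw","dp","rotation"]}

```bash
mkdir -p pics; python3 - <<'E'
from workcell import bot, grab_frame, calibration
import cv2,numpy as np
for n in("side","top"):
    cv2.imwrite(f"pics/{n}0.png",grab_frame(n)); c=calibration(n); print(n,np.round(c["camera_matrix"],1).tolist(),np.round(c["T"],4).tolist())
print(bot.observe())
E
```

```text
side [[512.7, 0.0, 323.9], [0.0, 512.7, 201.9], [0.0, 0.0, 1.0]] [[0.9868, -0.0982, 0.1287, 0.4048], [-0.1604, -0.4853, 0.8595, -1.1854], [-0.0219, -0.8688, -0.4946, 0.8278], [0.0, 0.0, 0.0, 1.0]]
top [[433.4, 0.0, 329.2], [0.0, 433.4, 199.5], [0.0, 0.0, 1.0]] [[-0.0172, -0.9847, 0.1736, 0.3586], [-0.9997, 0.0201, 0.0154, -0.0365], [-0.0187, -0.1733, -0.9847, 1.4], [0.0, 0.0, 0.0, 1.0]]
{'clock': 0.1, 'qpos': array([-1.41819837,  0.52195306, -0.03632963,  1.59994213,  0.02122543,
        1.02108225, -0.11280652]), 'qd': array([-0.00022941, -0.00085985, -0.00072467, -0.00142602, -0.00106802,
        0.00121526,  0.0007604 ]), 'joint_efforts': array([ 3.83948180e-03, -9.28479052e+01,  1.98427118e+00, -3.70536268e+01,
        1.81522162e-02,  5.23421084e-03, -5.72549061e-05]), 'position': array([0.13807274, 0.60925771, 0.23078728]), 'tool_rot': array([-3.14059755e+00,  8.94774531e-05,  2.91879228e+00]), 'force': array([ 0.16710686, -0.36559686, -0.48852133]), 'moment': array([-0.01120061,  0.03191878,  0.06062552]), 'grip_width': 0.08556317889599122}
```

View pics/side0.png

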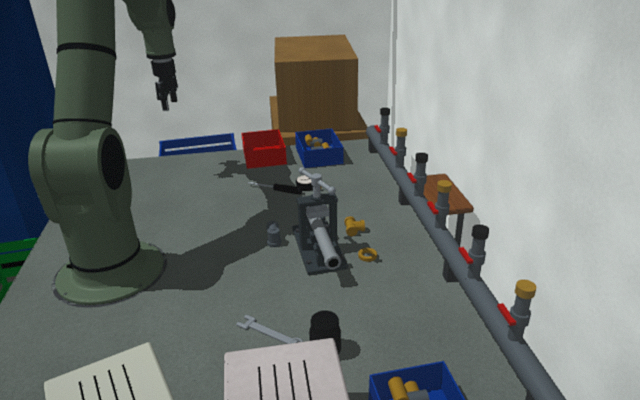

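View pics/top0.png

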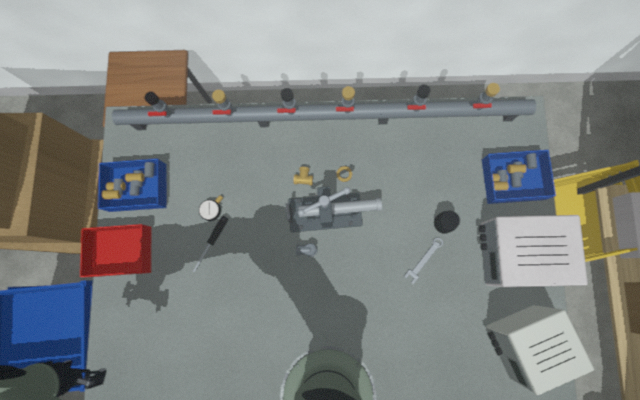

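The side view shows the pipe in the vise around (320,235), with its tail towards the camera and the handle at about (320,182). In the top view the vise is at about (325,208), the pipe tail at (382,206), and the handle bar runs from (305,214) to (348,192). Next I'll look at enlarged crops.

```bash
python3 - <<'E'
import cv2,numpy as np
s=cv2.imread("pics/side0.png")[160:285,240:390]; t=cv2.imread("pics/top0.png")[155:265,275:395]
a=cv2.resize(s,None,fx=4,fy=4,interpolation=cv2.INTER_CUBIC); cv2.imwrite("pics/s1.png",np.clip(a*1.4,0,255).astype('u1'))
b=cv2.resize(t,None,fx=5,fy=5,interpolation=cv2.INTER_CUBIC); cv2.imwrite("pics/t1.png",np.clip(b*1.2,0,255).astype('u1'))
E
```

```text
(no output)
```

View pics/s1.png

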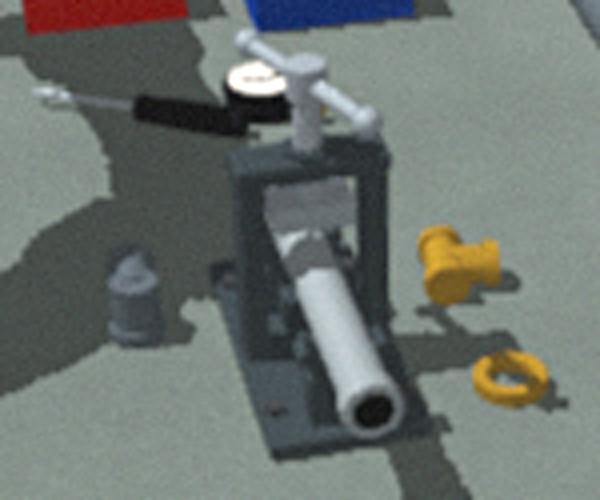

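View pics/t1.png

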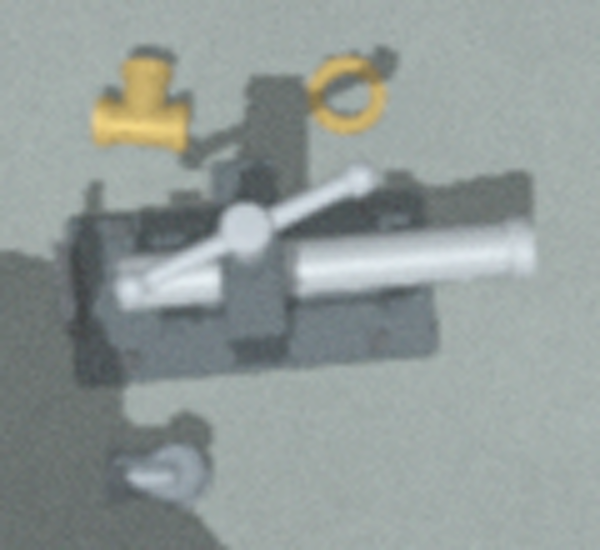

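In the side crop the hub is at (305,65), the balls at (247,42) and (368,120), and the tail face at (372,408). In the top crop the hub is at (245,228), the balls at (130,292) and (362,182), and the tail at (533,247). The next step is to triangulate these.

```bash
cat > h.py <<'E'
import numpy as np,cv2
from workcell import calibration
C={n:calibration(n) for n in("side","top")}
def ray(n,p):
    c=C[n]; d=c["T"][:3,:3]@np.linalg.solve(c["camera_matrix"],[*p,1.]); return c["T"][:3,3],d/np.linalg.norm(d)
def plane(n,p,z): o,d=ray(n,p); return o+d*(z-o[2])/d[2]
def tri(ps,pt):
    o1,d1=ray("side",ps);o2,d2=ray("top",pt)
    t=np.linalg.lstsq(np.c_[d1,-d2],o2-o1,rcond=None)[0]; a,b=o1+t[0]*d1,o2+t[1]*d2
    return (a+b)/2,np.linalg.norm(a-b)
def pix(n,P):
    c=C[n]; q=np.linalg.inv(c["T"])@np.r_[P,1]; q=c["camera_matrix"]@q[:3]; return q[:2]/q[2]
S=lambda u,v:(240+u/4-.4,160+v/4-.4)
T=lambda u,v:(275+u/5-.4,155+v/5-.4)
E
python3 - <<'E'
from h import *
np.set_printoptions(precision=4,suppress=True)
for n,s,t in(("hubtop",(305,65),(245,228)),("ballfar",(247,42),(130,292)),("ballnear",(368,120),(362,182))): print(n,*tri(S(*s),T(*t)))
print("tail side z74",plane("side",S(372,408),.074))
print("tail top collar top z94",plane("top",T(533,247),.094))
# pipe axis from top: edges mid near tail and near yoke at z~.074 
for p in((515,250),(305,270)): print("pipe",plane("top",T(*p),.085))
for p in((437,352),(82,383)): print("base",plane("top",T(*p),.014))
for p in((275,458),(437,432)): print("base s",plane("side",S(*p),.014))
for n,p in(("lock",(348,95)),("tee",(145,110)),("elb",(175,475))):print(n,plane("top",T(*p),.01))
E
```

```text
hubtop [ 0.5632 -0.0026  0.2275] 0.0011419547858218585
ballfar [0.5316 0.0618 0.2161] 0.0009026537420503255
ballnear [ 0.5913 -0.0678  0.2178] 0.0025264279554031645
tail side z74 [ 0.5744 -0.1734  0.074 ]
tail top collar top z94 [ 0.5717 -0.1742  0.094 ]
pipe [ 0.5716 -0.164   0.085 ]
pipe [ 0.5617 -0.035   0.085 ]
base [ 0.5178 -0.1185  0.014 ]
base [0.5022 0.1098 0.014 ]
base s [ 0.5171 -0.1342  0.014 ]
base s [ 0.625  -0.1268  0.014 ]
lock [ 0.6892 -0.0654  0.01  ]
tee [0.682  0.0683 0.01  ]
elb [0.4425 0.0508 0.01  ]
```

move_arm(jaw=[255,255,255,255,255,255,255,255], dp=[[0,0,-0.018],[0,0,-0.018],[0,0,-0.018],[0,0,-0.018],[0,0,-0.018],[0,0,-0.018],[0,0,-0.018],[0,0,0]], rotation=[[0,0,0.0581],[0,0,0.0581],[0,0,0.0581],[0,0,0.0581],[0,0,0.0581],[0,0,0.0581],[0,0,0.0581],[0,0,0]], squeeze=40)

```text
clock: 1.1
position: [0.138, 0.6098, 0.3325]
tool_rot: [3.141, -0.001, 1.642]
force: [0.5, -0.3, 0.1]
grip_width: 0.0001
```

move_arm(jaw=[255,255,255,255,255,255,255,255,255,255], dp=[[-0.0628,0.0279,0],[-0.0628,0.0279,0],[-0.0628,0.0279,0],[-0.0628,0.0279,0],[-0.0628,0.0279,0],[-0.0628,0.0279,0],[-0.0628,0.0279,0],[-0.0628,0.0279,0],[-0.0628,0.0279,0],[-0.0628,0.0279,0]], rotation=[[0,0,0],[0,0,0],[0,0,0],[0,0,0],[0,0,0],[0,0,0],[0,0,0],[0,0,0],[0,0,0],[0,0,0]])

```text
clock: 2.35
position: [0.3963, 0.1223, 0.3317]
tool_rot: [3.142, 0.0, 1.647]
force: [0.4, 0.7, 0.6]
grip_width: 0.0003
```

move_arm(jaw=[255,255,255,255,255,255,255,255], dp=[[-0.0628,0.0279,0],[-0.0628,0.0279,0],[-0.0628,0.0279,0],[-0.0628,0.0279,0],[-0.0628,0.0279,0],[-0.0628,0.0279,0],[-0.0628,0.0279,0],[0,0,0]], rotation=[[0,0,0],[0,0,0],[0,0,0],[0,0,0],[0,0,0],[0,0,0],[0,0,0],[0,0,0]])

```text
clock: 3.35
position: [0.5762, -0.22, 0.3303]
tool_rot: [-3.139, 0.002, 1.641]
force: [0.5, 0.5, -1.3]
grip_width: 0.0001
```

move_arm(jaw=[255,255,255,255,255,255,255], dp=[[0,0,0.068],[0,0,0.068],[0,0,0.068],[0,0,0.068],[0,0,0.05],[0,0,0.019],[0,0,0]], rotation=[[0,0,0],[0,0,0],[0,0,0],[0,0,0],[0,0,0],[0,0,0],[0,0,0]])

```text
clock: 4.22
position: [0.5763, -0.2156, 0.0592]
tool_rot: [-3.141, -0.0, 1.643]
force: [0.1, -1.2, 0.1]
grip_width: -0.0001
```

```bash
python3 - <<'E'
from h import *
from workcell import grab_frame
s=grab_frame("side")[150:290,240:400]; t=grab_frame("top")[150:270,270:400]
a=cv2.resize(s,(457,400),interpolation=cv2.INTER_CUBIC); b=cv2.resize(t,(433,400),interpolation=cv2.INTER_CUBIC)[:,100:]
cv2.imwrite("pics/p2.png",np.clip(np.hstack([a,b])*1.3,0,255).astype('u1'))
E
```

```text
(no output)
```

View pics/p2.png

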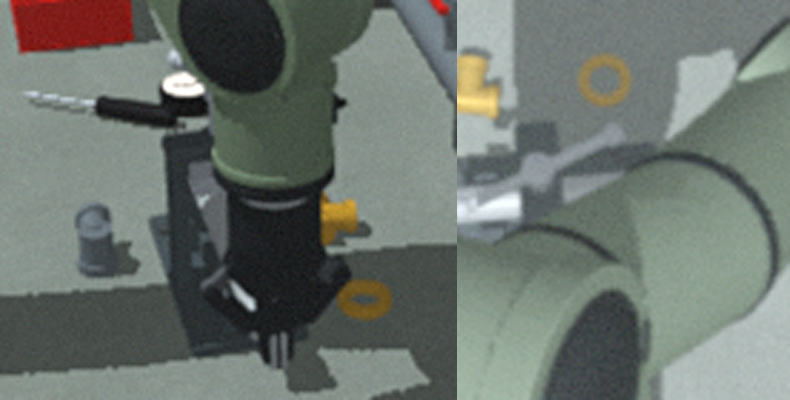

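The fingers are closed and hanging behind the tail at about (275,350). The arm hides the tail, so I'll push by feel.

move_arm(jaw=[255,255,255,255,255,255,255,255,255,255], dp=[[0.005,0,0],[0.005,0,0],[0.005,0,0],[0.005,0,0],[0.005,0,0],[0.005,0,0],[0.005,0,0],[0.005,0,0],[0.005,0,0],[0.005,0,0]], rotation=[[0,0,0],[0,0,0],[0,0,0],[0,0,0],[0,0,0],[0,0,0],[0,0,0],[0,0,0],[0,0,0],[0,0,0]])

```text
clock: 5.58
position: [0.5738, -0.1758, 0.0593]
tool_rot: [3.142, 0.0, 1.641]
force: [-0.0, -2.7, 0.8]
grip_width: -0.0001
```

move_arm(jaw=[255,255,255,255], dp=[[0.003,0,0],[0.003,0,0],[0.003,0,0],[0.003,0,0]], rotation=[[0,0,0],[0,0,0],[0,0,0],[0,0,0]])

```text
clock: 6.08
position: [0.5731, -0.1663, 0.0593]
tool_rot: [-3.142, 0.0, 1.641]
force: [0.0, -3.9, -0.1]
grip_width: 0.0005
```

move_arm(jaw=[255,255,255,255], dp=[[0.0015,0,0],[0.0015,0,0],[0.0015,0,0],[0.0015,0,0]], rotation=[[0,0,0],[0,0,0],[0,0,0],[0,0,0]])

```text
clock: 6.58
position: [0.5728, -0.1615, 0.0593]
tool_rot: [3.142, 0.0, 1.641]
force: [0.6, -3.6, 0.1]
grip_width: 0.0001
```

move_arm(jaw=[255,255], dp=[[0.0015,0,0],[0.0015,0,0]], rotation=[[0,0,0],[0,0,0]])

```text
clock: 6.82
position: [0.5727, -0.1601, 0.0594]
tool_rot: [3.141, 0.002, 1.64]
force: [1.7, -12.5, -1.3]
grip_width: -0.0001
```

move_arm(jaw=[255,255], dp=[[0.001,0,0],[0.001,0,0]], rotation=[[0,0,0],[0,0,0]])

```text
clock: 7.08
position: [0.5726, -0.1601, 0.0596]
tool_rot: [3.141, 0.004, 1.639]
force: [0.5, -19.1, -1.7]
grip_width: 0.0
```

The pipe is against the stop: the force rose from 3 N to 19 N at the expected place. Backing off and rising.

move_arm(jaw=[255,255,255,255,255,255,255,255,255,255], dp=[[-0.005,0,0],[-0.015,0,0],[-0.025,0,0],[-0.025,0,0],[0,0,-0.065],[0,0,-0.065],[0,0,-0.065],[0,0,-0.065],[0,0,-0.04],[0,0,0]], rotation=[[0,0,0],[0,0,0],[0,0,0],[0,0,0],[0,0,0],[0,0,-0.0559],[0,0,-0.0559],[0,0,-0.0559],[0,0,-0.0559],[0,0,-0.0559]])

```text
clock: 8.32
position: [0.577, -0.2154, 0.3022]
tool_rot: [3.14, 0.004, 2.524]
force: [-0.4, -0.3, -0.7]
grip_width: -0.0002
```

move_arm(jaw=[255,255,255,255,255,255,255], dp=[[0,0,0],[0,0,0],[0,0,0],[0,0,0],[0,0,0],[0,0,0],[0,0,0]], rotation=[[0,0,-0.0559],[0,0,-0.0559],[0,0,-0.0559],[0,0,-0.0559],[0,0,-0.0559],[0,0,-0.0559],[0,0,0]])

```text
clock: 9.2
position: [0.5761, -0.2149, 0.2995]
tool_rot: [-3.141, 0.0, -2.713]
force: [-0.8, 0.0, -0.8]
grip_width: -0.0003
```

```bash
cat >> h.py <<'E'
HUB=np.array([.5618,-.0035])
def todo(phi,off,z,r=.045,hub=HUB):
    "tool-frame shift (units 800 mm) and yaw error to finger pose behind the bar at angle phi (deg)"
    from workcell import bot
    from scipy.spatial.transform import Rotation as R
    o=bot.observe(); f=np.radians(phi); t=np.array([np.sin(f),-np.cos(f)])
    P=np.r_[hub+r*np.array([np.cos(f),np.sin(f)])-off*t,z]
    Rt=R.from_euler('xyz',o["tool_rot"]); d=Rt.inv().apply(P-o["position"])
    rv=(Rt.inv()*R.from_euler('xyz',[np.pi,0,np.arctan2(t[1],t[0])])).as_rotvec()
    print("P",P.round(4),"d/0.8",(d/.8).round(4),"rot/pi",(rv/np.pi).round(4),"pos",o["position"].round(4),"F",o["force"].round(2),"M",o["moment"].round(2),"q",o["qpos"].round(2))
E
python3 - <<'E'
from h import *
todo(-65.3,.025,.30)
from workcell import grab_frame
t=grab_frame("top")[150:270,270:400]; s=grab_frame("side")[150:290,240:400]
a=cv2.resize(s,(457,400),interpolation=cv2.INTER_CUBIC); b=cv2.resize(t,(433,400),interpolation=cv2.INTER_CUBIC)[:,:340]
cv2.imwrite("pics/p3.png",np.clip(np.hstack([a,b])*1.3,0,255).astype('u1'))
E
```

```text
P [ 0.6033 -0.0339  0.3   ] d/0.8 [-0.125   0.1915 -0.0007] rot/pi [-0.      0.     -0.0007] pos [ 0.5761 -0.2149  0.2995] F [-0.78  0.03 -0.77] M [ 0.01 -0.01  0.01] q [ 0.09  0.45  0.25  1.56 -0.12  1.15  2.37]
```

View pics/p3.png

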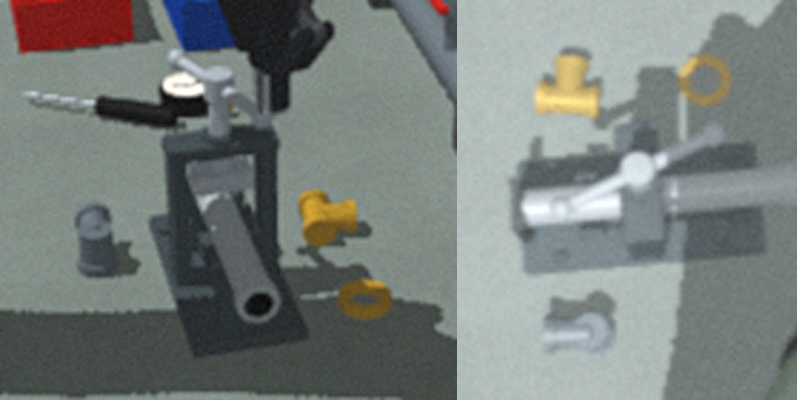

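The pipe is fully forward: in the top crop its nose reaches the stop plate at about (525,207), and the tail face in the side crop is at (260,303). The handle is unmoved. Next, go above the trailing side of the near arm of the bar.

move_arm(jaw=[255,255,255,255,255], dp=[[-0.0312,0.0479,0],[-0.0313,0.0479,0],[-0.0312,0.0479,0],[-0.0313,0.0478,0],[0,0,0]], rotation=[[0,0,0],[0,0,0],[0,0,0],[0,0,0],[0,0,0]])

```text
clock: 9.93
position: [0.6037, -0.0286, 0.2991]
tool_rot: [3.14, 0.0, -2.709]
force: [-0.7, -1.4, 0.3]
grip_width: 0.0002
```

```bash
python3 -c "
from h import *
todo(-65.3,.025,.205)"
```

```text
P [ 0.6033 -0.0339  0.205 ] d/0.8 [ 0.0032 -0.006   0.1176] rot/pi [0.0004 0.0001 0.0006] pos [ 0.6037 -0.0286  0.2991] F [-0.7  -1.37  0.31] M [-0.03 -0.03  0.05] q [-0.2   0.43  0.21  1.58 -0.1   1.14  2.04]
```

move_arm(jaw=[255,255,255,255], dp=[[0,0,0.05],[0,0,0.05],[0,0,0.0176],[0,0,0]], rotation=[[0,0,0],[0,0,0],[0,0,0],[0,0,0]])

```text
clock: 10.42
position: [0.6032, -0.033, 0.2052]
tool_rot: [-3.142, -0.001, -2.712]
force: [0.5, -0.2, 0.5]
grip_width: 0.0001
```

```bash
python3 -c "
from h import *
todo(-65.3,.025,.205)"
```

```text
P [ 0.6033 -0.0339  0.205 ] d/0.8 [ 0.0004 -0.0011  0.0003] rot/pi [-0.     -0.0003 -0.0005] pos [ 0.6032 -0.033   0.2052] F [ 0.53 -0.2   0.53] M [ 0.02 -0.07  0.03] q [-0.18  0.52  0.19  1.69 -0.12  0.94  2.06]
```

move_arm(jaw=[255,255,255,255,255], dp=[[0.003,-0.0005,0],[0.003,-0.0005,0],[0.003,0,0],[0.002,0,0],[0,0,0]], rotation=[[0,0,0],[0,0,0],[0,0,0],[0,0,0],[0,0,0]])

```text
clock: 11.05
position: [0.5965, -0.0366, 0.2059]
tool_rot: [-3.141, 0.002, -2.71]
force: [5.0, 1.4, 1.2]
grip_width: 0.0001
```

```bash
python3 -c "
from h import *
todo(-65.3,.017,.205)"
```

```text
P [ 0.596  -0.0373  0.205 ] d/0.8 [ 0.0008 -0.0005  0.0011] rot/pi [-0.0003  0.0007  0.0001] pos [ 0.5965 -0.0366  0.2059] F [5.01 1.4  1.17] M [ 0.21 -1.05  0.02] q [-0.17  0.51  0.19  1.71 -0.12  0.93  2.07]
```

Contact where expected, at about 5 N. Now the orbit in 8° rows.

move_arm(jaw=[255,255,255,255,255,255,255,255,255,255], dp=[[0.008,-0.0024,0.00055],[0.008,-0.0024,0.00055],[0.008,-0.0024,0.00055],[0.008,-0.0024,0.00055],[0.008,-0.0024,0.00055],[0.008,-0.0024,0.00055],[0.008,-0.0024,0.00055],[0.008,-0.0024,0.00055],[0.008,-0.0024,0.00055],[0.008,-0.0024,0.00055]], rotation=[[0,0,0.04444],[0,0,0.04444],[0,0,0.04444],[0,0,0.04444],[0,0,0.04444],[0,0,0.04444],[0,0,0.04444],[0,0,0.04444],[0,0,0.04444],[0,0,0.04444]])

```text
clock: 12.3
position: [0.5354, -0.0429, 0.2016]
tool_rot: [3.139, 0.002, 2.172]
force: [8.2, -2.3, 0.9]
grip_width: -0.0002
```

```bash
python3 -c "
from h import *
todo(-145.3,.017,.205-.0044)"
```

```text
P [ 0.5345 -0.0431  0.2006] d/0.8 [ 0.0005 -0.001   0.0012] rot/pi [ 0.0008  0.0007 -0.0015] pos [ 0.5354 -0.0429  0.2016] F [ 8.22 -2.31  0.9 ] M [-0.53 -1.55 -0.08] q [-0.44  0.48  0.57  1.89 -0.33  0.87  0.89]
```

move_arm(jaw=[255,255,255,255,255,255,255,255,255,255], dp=[[0.008,-0.0025,0.00055],[0.008,-0.0025,0.00055],[0.008,-0.0025,0.00055],[0.008,-0.0025,0.00055],[0.008,-0.0024,0.00055],[0.008,-0.0024,0.00055],[0.008,-0.0024,0.00055],[0.008,-0.0024,0.00055],[0.008,-0.0024,0.00055],[0.008,-0.0024,0.00055]], rotation=[[0,0,0.04444],[0,0,0.04444],[0,0,0.04444],[0,0,0.04444],[0,0,0.04444],[0,0,0.04444],[0,0,0.04444],[0,0,0.04444],[0,0,0.04444],[0,0,0.04444]])

```text
clock: 13.55
position: [0.5175, 0.016, 0.1967]
tool_rot: [3.141, 0.0, 0.775]
force: [-1.8, -6.7, 2.8]
grip_width: -0.0002
```

```bash
python3 -c "
from h import *
todo(-225.3,.017,.205-.0089)"
```

```text
P [0.5181 0.0165 0.1961] d/0.8 [0.0009 0.0001 0.0008] rot/pi [ 0.0002  0.0001 -0.0015] pos [0.5175 0.016  0.1967] F [-1.76 -6.7   2.76] M [-1.14  0.36 -0.07] q [-0.81  0.59  0.96  1.95 -0.61  0.92 -0.34]
```

move_arm(jaw=[255,255,255,255,255], dp=[[0.008,-0.0024,0.00055],[0.008,-0.0024,0.00055],[0.008,-0.0024,0.00055],[0.008,-0.0024,0.00055],[0.008,-0.0024,0.00055]], rotation=[[0,0,0.04444],[0,0,0.04444],[0,0,0.04444],[0,0,0.04444],[0,0,0.04444]])

```text
clock: 14.18
position: [0.54, 0.0403, 0.1942]
tool_rot: [-3.141, 0.001, 0.078]
force: [-6.1, 0.9, 3.2]
grip_width: -0.0003
```

```bash
python3 -c "
from h import *
todo(-265.3,.017,.205-.0111)"
```

```text
P [0.5412 0.04   0.1939] d/0.8 [0.0014 0.0005 0.0004] rot/pi [-0.0003  0.0004 -0.0012] pos [0.54   0.0403 0.1942] F [-6.1   0.93  3.23] M [0.09 1.14 0.07] q [-0.9   0.73  1.12  1.89 -0.78  1.04 -0.93]
```

move_arm(jaw=[255,255,255,255,255,255,255,255,255,255], dp=[[-0.015,0,0],[0,0,-0.03],[0,0,-0.05],[0,0,-0.04],[0,0,0],[0,0,0],[0,0,0],[0,0,0],[0,0,0],[0,0,0]], rotation=[[0,0,0],[0,0,0],[0,0,-0.0556],[0,0,-0.0556],[0,0,-0.0556],[0,0,-0.0556],[0,0,-0.0556],[0,0,-0.0556],[0,0,-0.0556],[0,0,-0.0556]])

```text
clock: 15.42
position: [0.5278, 0.0387, 0.2904]
tool_rot: [3.141, -0.001, 1.49]
force: [-0.0, -1.0, 1.5]
grip_width: -0.0001
```

move_arm(jaw=[255,255,255,255,255,255,255,255,255,255], dp=[[0,0,0],[0,0,0],[0,0,0],[0,0,0],[0,0,0],[0,0,0],[0,0,0],[0,0,0],[0,0,0],[0,0,0]], rotation=[[0,0,-0.0556],[0,0,-0.0556],[0,0,-0.0556],[0,0,-0.0556],[0,0,-0.0556],[0,0,-0.0556],[0,0,-0.0556],[0,0,-0.0556],[0,0,-0.0556],[0,0,-0.0556]])

```text
clock: 16.68
position: [0.5279, 0.0387, 0.2905]
tool_rot: [-3.141, 0.001, -3.046]
force: [0.1, -0.0, -0.8]
grip_width: -0.0002
```

```bash
python3 - <<'E'
from h import *
todo(-85.3,.025,.193)
from workcell import grab_frame
t=grab_frame("top")[150:270,270:400]; s=grab_frame("side")[150:290,240:400]
a=cv2.resize(s,(457,400),interpolation=cv2.INTER_CUBIC); b=cv2.resize(t,(433,400),interpolation=cv2.INTER_CUBIC)[:,:340]
cv2.imwrite("pics/p4.png",np.clip(np.hstack([a,b])*1.3,0,255).astype('u1'))
E
```

```text
P [ 0.5904 -0.0463  0.193 ] d/0.8 [-0.0675 -0.1131  0.122 ] rot/pi [-0.      0.0004  0.0042] pos [0.5279 0.0387 0.2905] F [ 0.13 -0.02 -0.77] M [-0.   -0.01 -0.01] q [-0.53  0.33  0.44  1.8  -0.16  1.05  1.64]
```

View pics/p4.png

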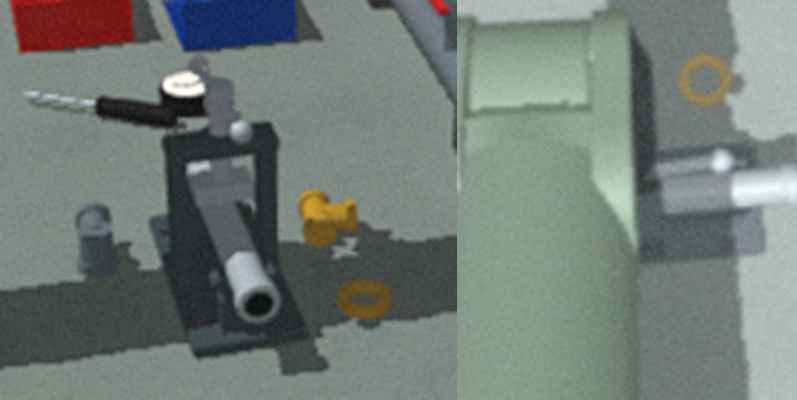

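The bar now points towards the camera, with its near ball at (240,130) in the side crop and (723,160) in the top crop. The jaw is lower and the pipe has not moved. Going to the second start pose.

```bash
python3 -c "
from h import *
print(tri((240+240*.35,150+130*.35),(270+266*.3,150+160*.3)))
print(pix('top',[.5675,-.0733,.206]),pix('side',[.5675,-.0733,.206]))"
```

```text
(array([ 0.57189068, -0.07533406,  0.20742535]), np.float64(0.0001880581349974272))
[349.09655242 199.68440688] [322.18901664 195.77331601]
```

move_arm(jaw=[255,255,255,255,255], dp=[[-0.0225,-0.0377,0],[-0.0225,-0.0377,0],[-0.0225,-0.0377,0],[0,0,0],[0,0,0]], rotation=[[0,0,0.0042],[0,0,0],[0,0,0],[0,0,0],[0,0,0]])

```text
clock: 17.4
position: [0.5889, -0.0468, 0.2902]
tool_rot: [3.141, -0.0, -3.071]
force: [0.1, 0.4, 0.4]
grip_width: 0.0
```

move_arm(jaw=[255,255,255,255,255], dp=[[-0.006,0,0.03],[0,0,0.05],[0,0,0.03],[0,0,0.012],[0,0,0]], rotation=[[0,0,0],[0,0,0],[0,0,0],[0,0,0],[0,0,0]])

```text
clock: 18.02
position: [0.594, -0.0463, 0.1929]
tool_rot: [3.142, -0.0, -3.069]
force: [-0.2, -0.7, 0.4]
grip_width: -0.0002
```

```bash
python3 -c "
from h import *
todo(-85.3,.017,.193)"
```

```text
P [ 0.5824 -0.047   0.193 ] d/0.8 [ 0.0145  0.0002 -0.0001] rot/pi [ 0.     -0.     -0.0031] pos [ 0.594  -0.0463  0.1929] F [-0.19 -0.65  0.37] M [-0.04 -0.02  0.07] q [-0.31  0.55  0.42  1.73 -0.27  0.91  1.87]
```

move_arm(jaw=[255,255,255,255,255,255,255,255,255,255], dp=[[0.003,0,0],[0.003,0,0],[0.003,0,0],[0.003,0,0],[0.0025,0,0],[0.008,-0.0024,0.00055],[0.008,-0.0024,0.00055],[0.008,-0.0024,0.00055],[0.008,-0.0024,0.00055],[0.008,-0.0024,0.00055]], rotation=[[0,0,0],[0,0,0],[0,0,0],[0,0,0],[0,0,0],[0,0,0.04444],[0,0,0.04444],[0,0,0.04444],[0,0,0.04444],[0,0,0.04444]])

```text
clock: 19.27
position: [0.5505, -0.0508, 0.1908]
tool_rot: [3.141, 0.002, 2.51]
force: [6.6, -1.8, -3.0]
grip_width: 0.0003
```

```bash
cat >> h.py <<'E'
def torque(off=.017):
    "resisting torque about the hub from the tool force, bar angle"
    from workcell import bot
    o=bot.observe(); y=o["tool_rot"][2]; t=np.array([np.cos(y),np.sin(y)])
    F=o["force"][:2]; d=o["position"][:2]-HUB
    print("Ft",round(-F@t,2),"tau",round(d[0]*F[1]-d[1]*F[0],3),"finger angle",np.degrees(np.arctan2(d[1],d[0])).round(2),"r",np.linalg.norm(d).round(4),"z",o["position"][2].round(4),"t",o["clock"])
E
python3 -c "
from h import *
torque();todo(-125.3,.017,.1908)"
```

```text
Ft 6.43 tau 0.333 finger angle -103.4 r 0.0486 z 0.1908 t 19.275
P [ 0.5497 -0.05    0.1908] d/0.8 [ 0.0014  0.0001 -0.    ] rot/pi [ 0.0002  0.0007 -0.0048] pos [ 0.5505 -0.0508  0.1908] F [ 6.61 -1.85 -2.97] M [-0.34 -1.42  0.01] q [-0.45  0.53  0.62  1.86 -0.39  0.87  1.3 ]
```

move_arm(jaw=[255,255,255,255], dp=[[0.004,-0.0013,0.00028],[0.004,-0.0013,0.00028],[0.004,-0.0013,0.00028],[0.004,-0.0013,0.00028]], rotation=[[0,0,0.02222],[0,0,0.02222],[0,0,0.02222],[0,0,0.02222]])

```text
clock: 19.77
position: [0.5383, -0.0455, 0.1899]
tool_rot: [3.141, 0.002, 2.233]
force: [4.8, -2.9, -2.1]
grip_width: 0.0001
```

```bash
python3 -c "
from h import *
torque();todo(-141.3,.017,.19)"
```

```text
Ft 5.24 tau 0.27 finger angle -119.25 r 0.0481 z 0.1899 t 19.775
P [ 0.5373 -0.0449  0.19  ] d/0.8 [ 0.0013 -0.0005 -0.0002] rot/pi [ 0.0003  0.0006 -0.0041] pos [ 0.5383 -0.0455  0.1899] F [ 4.82 -2.88 -2.05] M [-0.69 -1.21  0.04] q [-0.52  0.53  0.7   1.89 -0.44  0.87  1.06]
```

move_arm(jaw=[255,255,255,255,255,255,255,255,255], dp=[[-0.004,0,0],[0,0.0137,0],[0.004,0,0],[0.0011,-0.0005,0.0001],[0.0011,-0.0005,0.0001],[0.0011,-0.0005,0.0001],[0.0011,-0.0005,0.0001],[0.0011,-0.0005,0.0001],[0.0011,-0.0005,0.0001]], rotation=[[0,0,0],[0,0,0],[0,0,0],[0,0,0.00833],[0,0,0.00833],[0,0,0.00833],[0,0,0.00833],[0,0,0.00833],[0,0,0.00833]])

```text
clock: 20.9
position: [0.5423, -0.0356, 0.1893]
tool_rot: [3.14, 0.002, 2.079]
force: [7.5, -4.0, -2.9]
grip_width: -0.0
```

```bash
python3 - <<'E'
from h import *
torque();todo(-150.3,.017,.1895,r=.034)
print(plane("side",(240+260*.35,150+303*.35),.074))
from workcell import grab_frame
s=grab_frame("side")[165:235,285:355]; a=cv2.resize(s,(770,600)[:1]*2,interpolation=cv2.INTER_CUBIC)
cv2.imwrite("pics/p5.png",np.clip(cv2.resize(s,(600,600),interpolation=cv2.INTER_CUBIC)*1.3,0,255).astype('u1'))
for z in(.199,.203,.207): print(z,pix("side",[*HUB,z])-[285,165])
E
```

```text
Ft 7.13 tau 0.319 finger angle -121.26 r 0.0376 z 0.1893 t 20.9
P [ 0.5407 -0.0351  0.1895] d/0.8 [ 0.0015 -0.0014 -0.0002] rot/pi [ 0.0005  0.0007 -0.0033] pos [ 0.5423 -0.0356  0.1893] F [ 7.49 -3.99 -2.92] M [-0.92 -1.64 -0.02] q [-0.56  0.55  0.74  1.89 -0.48  0.88  0.92]
[ 0.57452958 -0.14967022  0.074     ]
0.199 [30.92404817 20.69555211]
0.203 [30.87893084 19.34702066]
0.207 [30.83368059 17.99451641]
```

View pics/p5.png

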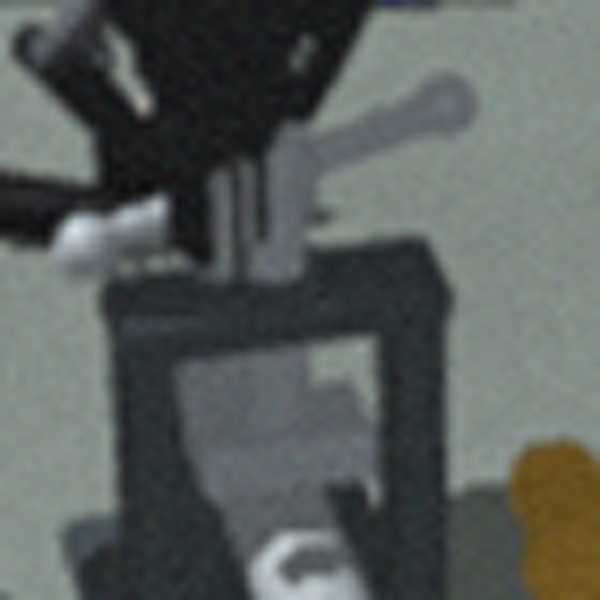

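The balls are at (445,103) and (80,248) in this crop. That puts the hub near z = 0.200, so jaw contact should be close. I'll turn the finger so its inner edge leads. The shorter lever gives softer torque steps.

move_arm(jaw=[255,255,255,255,255], dp=[[0,0,0],[0.0019,-0.0008,0.00017],[0.0019,-0.0008,0.00017],[0.0019,-0.0008,0.00017],[0,0,0]], rotation=[[0,0,-0.022],[0,0,0.0139],[0,0,0.0139],[0,0,0.0139],[0,0,0]])

```text
clock: 21.58
position: [0.5384, -0.0328, 0.189]
tool_rot: [3.14, 0.002, 2.017]
force: [6.5, -5.3, 0.1]
grip_width: -0.0
```

```bash
python3 -c "
from h import *
torque();todo(-157.8,.017,.1893,r=.034)"
```

```text
Ft 7.52 tau 0.312 finger angle -128.62 r 0.0375 z 0.189 t 21.575
P [ 0.5367 -0.0321  0.1893] d/0.8 [ 0.0017 -0.0015 -0.0003] rot/pi [0.0006 0.0007 0.0186] pos [ 0.5384 -0.0328  0.189 ] F [ 6.45 -5.26  0.09] M [-1.   -1.45 -0.03] q [-0.58  0.55  0.76  1.9  -0.49  0.88  0.87]
```

move_arm(jaw=[255,255,255,255], dp=[[0,0,0],[0.002,-0.00055,0.00017],[0.002,-0.00055,0.00017],[0,0,0]], rotation=[[0,0,-0.0333],[0,0,0.0139],[0,0,0.0139],[0,0,0]])

```text
clock: 22.08
position: [0.5361, -0.0307, 0.1889]
tool_rot: [3.14, 0.002, 2.034]
force: [6.6, -5.9, 0.8]
grip_width: 0.0001
```

```bash
python3 -c "
from h import *
torque();todo(-162.8,.017,.189,r=.034)"
```

```text
Ft 8.25 tau 0.331 finger angle -133.42 r 0.0374 z 0.1889 t 22.075
P [ 0.5343 -0.0298  0.189 ] d/0.8 [ 0.0019 -0.0015 -0.0002] rot/pi [0.0007 0.0007 0.0519] pos [ 0.5361 -0.0307  0.1889] F [ 6.56 -5.95  0.82] M [-1.11 -1.44 -0.09] q [-0.59  0.55  0.75  1.9  -0.48  0.87  0.88]
```

move_arm(jaw=[255,255], dp=[[0.002,-0.0003,0.00017],[0,0,0]], rotation=[[0,0,0.0139],[0,0,0]])

```text
clock: 22.32
position: [0.535, -0.0294, 0.1887]
tool_rot: [3.14, 0.002, 1.99]
force: [6.1, -6.6, 0.8]
grip_width: 0.0002
```

```bash
python3 -c "
from h import *
torque()"
```

```text
Ft 8.5 tau 0.334 finger angle -135.92 r 0.0372 z 0.1887 t 22.325
```

move_arm(jaw=[255,255], dp=[[0.0024,-0.0004,0.0002],[0,0,0]], rotation=[[0,0,0.0167],[0,0,0]])

```text
clock: 22.58
position: [0.5338, -0.0278, 0.1885]
tool_rot: [3.14, 0.002, 1.938]
force: [5.5, -6.9, 2.1]
grip_width: -0.0
```

```bash
python3 -c "
from h import *
torque()"
```

```text
Ft 8.43 tau 0.328 finger angle -139.01 r 0.0371 z 0.1885 t 22.575
```

move_arm(jaw=[255,255], dp=[[0.0024,-0.0005,0.0002],[0,0,0]], rotation=[[0,0,0.0167],[0,0,0]])

```text
clock: 22.82
position: [0.5327, -0.0263, 0.1883]
tool_rot: [3.14, 0.002, 1.885]
force: [5.0, -6.8, 2.1]
grip_width: -0.0002
```

```bash
python3 -c "
from h import *
torque()"
```

```text
Ft 8.03 tau 0.313 finger angle -141.98 r 0.037 z 0.1883 t 22.825
```

move_arm(jaw=[255,255], dp=[[0.0028,-0.0006,0.00024],[0,0,0]], rotation=[[0,0,0.0194],[0,0,0]])

```text
clock: 23.08
position: [0.5314, -0.0243, 0.1881]
tool_rot: [3.14, 0.002, 1.824]
force: [3.2, -6.2, 2.7]
grip_width: -0.0002
```

```bash
python3 -c "
from h import *
torque()"
```

```text
Ft 6.8 tau 0.255 finger angle -145.65 r 0.0368 z 0.1881 t 23.075
```

move_arm(jaw=[255,255], dp=[[0.0028,-0.0006,0.00024],[0,0,0]], rotation=[[0,0,0.0194],[0,0,0]])

```text
clock: 23.32
position: [0.5303, -0.0223, 0.1879]
tool_rot: [3.14, 0.002, 1.763]
force: [3.3, -7.7, 1.8]
grip_width: -0.0005
```

```bash
python3 -c "
from h import *
torque()"
```

```text
Ft 8.19 tau 0.305 finger angle -149.19 r 0.0367 z 0.1879 t 23.325
```

move_arm(jaw=[255,255], dp=[[0.0028,-0.0006,0.00024],[0,0,0]], rotation=[[0,0,0.0194],[0,0,0]])

```text
clock: 23.58
position: [0.5293, -0.0202, 0.1877]
tool_rot: [3.14, 0.002, 1.702]
force: [2.1, -7.4, 2.7]
grip_width: -0.0003
```

```bash
python3 -c "
from h import *
torque()"
```

```text
Ft 7.65 tau 0.277 finger angle -152.78 r 0.0366 z 0.1877 t 23.575
```

move_arm(jaw=[255,255], dp=[[0.0028,-0.0006,0.00024],[0,0,0]], rotation=[[0,0,0.0194],[0,0,0]])

```text
clock: 23.82
position: [0.5284, -0.0181, 0.1874]
tool_rot: [3.141, 0.002, 1.641]
force: [1.4, -6.8, 2.8]
grip_width: 0.0001
```

```bash
python3 -c "
from h import *
torque()"
```

```text
Ft 6.87 tau 0.247 finger angle -156.43 r 0.0365 z 0.1874 t 23.825
```

move_arm(jaw=[255,255], dp=[[0.0028,-0.0006,0.00024],[0,0,0]], rotation=[[0,0,0.0194],[0,0,0]])

```text
clock: 24.08
position: [0.5276, -0.0159, 0.1872]
tool_rot: [3.141, 0.002, 1.58]
force: [1.1, -7.3, 3.5]
grip_width: 0.0003
```

```bash
python3 -c "
from h import *
torque()"
```

```text
Ft 7.32 tau 0.263 finger angle -160.03 r 0.0364 z 0.1872 t 24.075
```

move_arm(jaw=[255,255], dp=[[0.0028,-0.0006,0.00024],[0,0,0]], rotation=[[0,0,0.0194],[0,0,0]])

```text
clock: 24.32
position: [0.527, -0.0136, 0.187]
tool_rot: [3.141, 0.002, 1.519]
force: [-0.1, -7.9, 4.1]
grip_width: -0.0001
```

```bash
python3 -c "
from h import *
torque()"
```

```text
Ft 7.9 tau 0.274 finger angle -163.75 r 0.0363 z 0.187 t 24.325
```

move_arm(jaw=[255,255], dp=[[0.0028,-0.0006,0.00024],[0,0,0]], rotation=[[0,0,0.0194],[0,0,0]])

```text
clock: 24.58
position: [0.5265, -0.0114, 0.1868]
tool_rot: [3.141, 0.002, 1.458]
force: [-1.3, -7.5, 4.1]
grip_width: 0.0
```

```bash
python3 -c "
from h import *
torque()"
```

```text
Ft 7.58 tau 0.254 finger angle -167.36 r 0.0361 z 0.1868 t 24.575
```

move_arm(jaw=[255,255], dp=[[0.0028,-0.0006,0.0002],[0,0,0]], rotation=[[0,0,0.0194],[0,0,0]])

```text
clock: 24.82
position: [0.5262, -0.0091, 0.1866]
tool_rot: [3.141, 0.002, 1.397]
force: [-1.0, -7.5, 4.6]
grip_width: -0.0003
```

```bash
python3 -c "
from h import *
torque()"
```

```text
Ft 7.56 tau 0.261 finger angle -171.05 r 0.036 z 0.1866 t 24.825
```

move_arm(jaw=[255,255], dp=[[0.0028,-0.0006,0.0001],[0,0,0]], rotation=[[0,0,0.0194],[0,0,0]])

```text
clock: 25.08
position: [0.526, -0.0068, 0.1864]
tool_rot: [3.141, 0.002, 1.336]
force: [-1.8, -7.1, 4.0]
grip_width: -0.0002
```

```bash
python3 -c "
from h import *
torque()"
```

```text
Ft 7.3 tau 0.247 finger angle -174.73 r 0.036 z 0.1864 t 25.075
```

move_arm(jaw=[255,255], dp=[[0.0028,-0.0007,0.0001],[0,0,0]], rotation=[[0,0,0.0194],[0,0,0]])

```text
clock: 25.32
position: [0.5259, -0.0045, 0.1863]
tool_rot: [3.141, 0.002, 1.275]
force: [-1.1, -6.1, 2.5]
grip_width: -0.0
```

```bash
python3 -c "
from h import *
torque()"
```

```text
Ft 6.14 tau 0.218 finger angle -178.43 r 0.0359 z 0.1863 t 25.325
```

move_arm(jaw=[255,255], dp=[[0.0028,-0.0007,0.0002],[0,0,0]], rotation=[[0,0,0.0194],[0,0,0]])

```text
clock: 25.58
position: [0.5259, -0.0022, 0.1861]
tool_rot: [3.141, 0.002, 1.214]
force: [-2.3, -8.1, 3.7]
grip_width: 0.0
```

```bash
python3 -c "
from h import *
torque()"
```

```text
Ft 8.34 tau 0.292 finger angle 177.88 r 0.0359 z 0.1861 t 25.575
```

move_arm(jaw=[255,255], dp=[[0.0028,-0.0007,0.0002],[0,0,0]], rotation=[[0,0,0.0194],[0,0,0]])

```text
clock: 25.82
position: [0.5261, 0.0002, 0.1859]
tool_rot: [3.141, 0.002, 1.153]
force: [-1.9, -7.2, 2.6]
grip_width: -0.0002
```

```bash
python3 -c "
from h import *
torque()"
```

```text
Ft 7.33 tau 0.262 finger angle 174.15 r 0.0358 z 0.1859 t 25.825
```

move_arm(jaw=[255,255], dp=[[0.0028,-0.0007,0.0002],[0,0,0]], rotation=[[0,0,0.0194],[0,0,0]])

```text
clock: 26.08
position: [0.5265, 0.0024, 0.1857]
tool_rot: [3.142, 0.002, 1.092]
force: [-1.8, -7.5, 2.1]
grip_width: 0.0001
```

```bash
python3 -c "
from h import *
torque()"
```

```text
Ft 7.5 tau 0.276 finger angle 170.46 r 0.0358 z 0.1857 t 26.075
```

move_arm(jaw=[255,255], dp=[[0.0028,-0.0007,0.0002],[0,0,0]], rotation=[[0,0,0.0194],[0,0,0]])

```text
clock: 26.32
position: [0.527, 0.0047, 0.1855]
tool_rot: [3.142, 0.002, 1.031]
force: [-3.5, -7.8, 2.2]
grip_width: -0.0006
```

```bash
python3 -c "
from h import *
torque()"
```

```text
Ft 8.49 tau 0.301 finger angle 166.75 r 0.0358 z 0.1855 t 26.325
```

move_arm(jaw=[255,255], dp=[[0.0028,-0.0007,0.0002],[0,0,0]], rotation=[[0,0,0.0194],[0,0,0]])

```text
clock: 26.58
position: [0.5276, 0.0069, 0.1853]
tool_rot: [3.142, 0.002, 0.97]
force: [-3.6, -6.8, 2.6]
grip_width: -0.0001
```

```bash
python3 -c "
from h import *
torque()"
```

```text
Ft 7.69 tau 0.272 finger angle 163.05 r 0.0358 z 0.1853 t 26.575
```

move_arm(jaw=[255,255], dp=[[0.0028,-0.0007,0.0002],[0,0,0]], rotation=[[0,0,0.0194],[0,0,0]])

```text
clock: 26.82
position: [0.5283, 0.0091, 0.1851]
tool_rot: [-3.142, 0.002, 0.909]
force: [-4.1, -6.3, 2.2]
grip_width: -0.0
```

```bash
python3 -c "
from h import *
torque()"
```

```text
Ft 7.49 tau 0.263 finger angle 159.37 r 0.0358 z 0.1851 t 26.825
```

move_arm(jaw=[255,255], dp=[[0.0028,-0.0007,0.0002],[0,0,0]], rotation=[[0,0,0.0194],[0,0,0]])

```text
clock: 27.08
position: [0.5292, 0.0113, 0.185]
tool_rot: [-3.142, 0.002, 0.849]
force: [-4.2, -6.7, 2.1]
grip_width: -0.0001
```

```bash
python3 -c "
from h import *
torque()"
```

```text
Ft 7.84 tau 0.282 finger angle 155.65 r 0.0358 z 0.185 t 27.075
```

move_arm(jaw=[255,255], dp=[[0.0028,-0.0007,0.0002],[0,0,0]], rotation=[[0,0,0.0194],[0,0,0]])

```text
clock: 27.32
position: [0.5302, 0.0133, 0.1848]
tool_rot: [3.142, 0.002, 0.788]
force: [-3.5, -6.8, 1.6]
grip_width: -0.0001
```

```bash
python3 -c "
from h import *
torque()"
```

```text
Ft 7.26 tau 0.272 finger angle 152.0 r 0.0358 z 0.1848 t 27.325
```

move_arm(jaw=[255,255], dp=[[0.0028,-0.0007,0.0002],[0,0,0]], rotation=[[0,0,0.0194],[0,0,0]])

```text
clock: 27.58
position: [0.5313, 0.0153, 0.1846]
tool_rot: [3.142, 0.002, 0.727]
force: [-4.0, -6.4, 2.1]
grip_width: 0.0
```

```bash
python3 -c "
from h import *
torque()
todo(180-212+0,.017,.19)"
```

```text
Ft 7.2 tau 0.269 finger angle 148.33 r 0.0358 z 0.1846 t 27.575
P [ 0.609  -0.0129  0.19  ] d/0.8 [ 0.0491  0.0909 -0.0069] rot/pi [1.000e-03 1.000e-04 9.091e-01] pos [0.5313 0.0153 0.1846] F [-3.99 -6.36  2.1 ] M [-1.34  0.93 -0.01] q [-0.86  0.73  1.11  1.93 -0.78  1.   -0.23]
```

move_arm(jaw=[255,255], dp=[[0.0028,-0.0007,0.0002],[0,0,0]], rotation=[[0,0,0.0194],[0,0,0]])

```text
clock: 27.82
position: [0.5326, 0.0172, 0.1844]
tool_rot: [3.142, 0.002, 0.666]
force: [-4.3, -6.7, 1.6]
grip_width: 0.0003
```

```bash
python3 -c "
from h import *
torque()"
```

```text
Ft 7.54 tau 0.286 finger angle 144.61 r 0.0358 z 0.1844 t 27.825
```

move_arm(jaw=[255,255], dp=[[0.0028,-0.0007,0.0002],[0,0,0]], rotation=[[0,0,0.0194],[0,0,0]])

```text
clock: 28.08
position: [0.534, 0.0191, 0.1842]
tool_rot: [3.142, 0.002, 0.605]
force: [-5.3, -5.3, 1.4]
grip_width: -0.0003
```

```bash
python3 -c "
from h import *
torque()"
```

```text
Ft 7.35 tau 0.267 finger angle 140.95 r 0.0358 z 0.1842 t 28.075
```

move_arm(jaw=[255,255], dp=[[0.0028,-0.0007,0.0002],[0,0,0]], rotation=[[0,0,0.0194],[0,0,0]])

```text
clock: 28.32
position: [0.5354, 0.0208, 0.184]
tool_rot: [3.142, 0.002, 0.544]
force: [-5.3, -5.7, 1.7]
grip_width: -0.0001
```

```bash
python3 - <<'E'
from h import *
torque()
from workcell import grab_frame
s=grab_frame("side")[165:235,285:355]
cv2.imwrite("pics/p6.png",np.clip(cv2.resize(s,(600,600),interpolation=cv2.INTER_CUBIC)*1.4,0,255).astype('u1'))
for f in(-65,-60):
  for z in(.195,.199,.203):
    c,q=.07*np.cos(np.radians(f)),.07*np.sin(np.radians(f))
    print(f,z,[((pix("side",[HUB[0]+k*c,HUB[1]+k*q,z])-[285,165]+.5)*600/70-.5).round(0) for k in(1,-1)])
E
```

```text
Ft 7.55 tau 0.282 finger angle 137.41 r 0.0359 z 0.184 t 28.325
-65 0.195 [array([400., 282.]), array([148., 110.])]
-65 0.199 [array([400., 270.]), array([148.,  99.])]
-65 0.203 [array([399., 258.]), array([147.,  87.])]
-60 0.195 [array([416., 276.]), array([132., 115.])]
-60 0.199 [array([416., 264.]), array([132., 104.])]
-60 0.203 [array([416., 252.]), array([131.,  93.])]
```

View pics/p6.png

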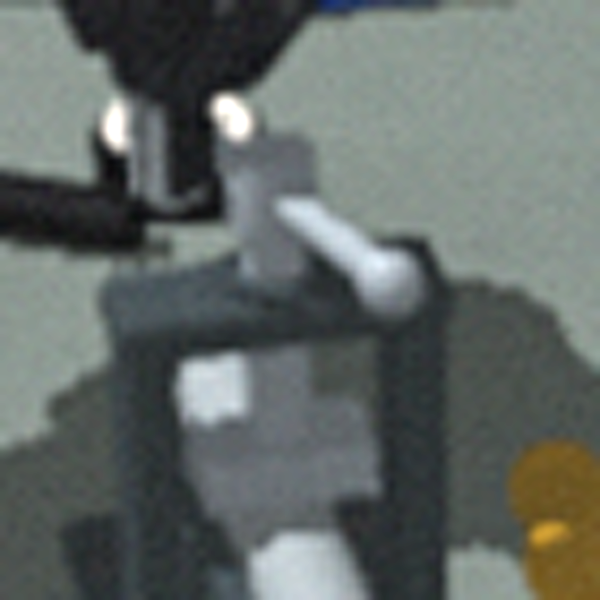

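The near ball is at (390,280), so the bar is at about -68° and the hub at z ≈ 0.197–0.198. Contact must be near, so I'll continue in small steps.

move_arm(jaw=[255,255], dp=[[0.0028,-0.0007,0.0002],[0,0,0]], rotation=[[0,0,0.0194],[0,0,0]])

```text
clock: 28.62
position: [0.5368, 0.0224, 0.1839]
tool_rot: [3.141, 0.003, 0.483]
force: [-7.9, -6.2, 2.5]
grip_width: 0.0003
```

```bash
python3 -c "
from h import *
torque()"
```

```text
Ft 9.9 tau 0.36 finger angle 134.01 r 0.036 z 0.1839 t 28.625
```

move_arm(jaw=[255,255], dp=[[0.0012,-0.0003,0],[0,0,0]], rotation=[[0,0,0.0083],[0,0,0]])

```text
clock: 28.88
position: [0.5373, 0.023, 0.1838]
tool_rot: [-3.141, 0.003, 0.457]
force: [-7.3, -6.3, 1.8]
grip_width: -0.0005
```

```bash
python3 -c "
from h import *
torque()"
```

```text
Ft 9.35 tau 0.348 finger angle 132.76 r 0.036 z 0.1838 t 28.875
```

move_arm(jaw=[255,255], dp=[[0.0012,-0.0003,0],[0,0,0]], rotation=[[0,0,0.0083],[0,0,0]])

```text
clock: 29.12
position: [0.5379, 0.0236, 0.1838]
tool_rot: [-3.141, 0.003, 0.431]
force: [-9.8, -6.7, 2.3]
grip_width: -0.0001
```

```bash
python3 -c "
from h import *
torque()"
```

```text
Ft 11.67 tau 0.424 finger angle 131.38 r 0.0361 z 0.1838 t 29.125
```

move_arm(jaw=[255,255], dp=[[0.001,-0.0002,0],[0,0,0]], rotation=[[0,0,0.0067],[0,0,0]])

```text
clock: 29.38
position: [0.5385, 0.024, 0.1838]
tool_rot: [-3.141, 0.003, 0.41]
force: [-9.5, -7.3, 2.0]
grip_width: 0.0002
```

```bash
python3 -c "
from h import *
torque()"
```

```text
Ft 11.59 tau 0.431 finger angle 130.29 r 0.0361 z 0.1838 t 29.375
```

move_arm(jaw=[255,255], dp=[[0.001,-0.0002,0],[0,0,0]], rotation=[[0,0,0.0067],[0,0,0]])

```text
clock: 29.62
position: [0.539, 0.0246, 0.1837]
tool_rot: [-3.141, 0.004, 0.389]
force: [-10.7, -6.6, 3.2]
grip_width: -0.0005
```

```bash
python3 -c "
from h import *
torque()"
```

```text
Ft 12.38 tau 0.45 finger angle 129.06 r 0.0361 z 0.1837 t 29.625
```

The torque is about 1.65 times the free value, so roughly 0.5 N m and 60 N of grip. Backing off and rising clear.

move_arm(jaw=[255,255,255,255,255,255,255,255,255,255], dp=[[-0.004,0,0],[-0.015,0,0],[-0.01,0,0],[0,0,-0.04],[0,0,-0.06],[0,0,-0.06],[0,0.06,0],[0,0.06,0],[0,0.06,0],[0,0,0]], rotation=[[0,0,0],[0,0,0],[0,0,0],[0,0,0],[0,0,0],[0,0,0],[0,0,0],[0,0,0],[0,0,0],[0,0,0]])

```text
clock: 30.88
position: [0.5737, -0.1205, 0.3124]
tool_rot: [3.141, -0.0, 0.385]
force: [-0.4, -1.0, -0.7]
grip_width: -0.0001
```

```bash
python3 - <<'E'
from h import *
from workcell import grab_frame,bot
print(bot.observe()["position"],bot.observe()["force"])
t=grab_frame("top")[150:270,270:400]; s=grab_frame("side")[150:290,240:400]
a=cv2.resize(s,(457,400),interpolation=cv2.INTER_CUBIC); b=cv2.resize(t,(433,400),interpolation=cv2.INTER_CUBIC)[:,:340]
cv2.imwrite("pics/p7.png",np.clip(np.hstack([a,b])*1.3,0,255).astype('u1'))
E
```

```text
[ 0.57365982 -0.12045727  0.31236713] [-0.37047548 -1.0476905  -0.69220142]
```

View pics/p7.png

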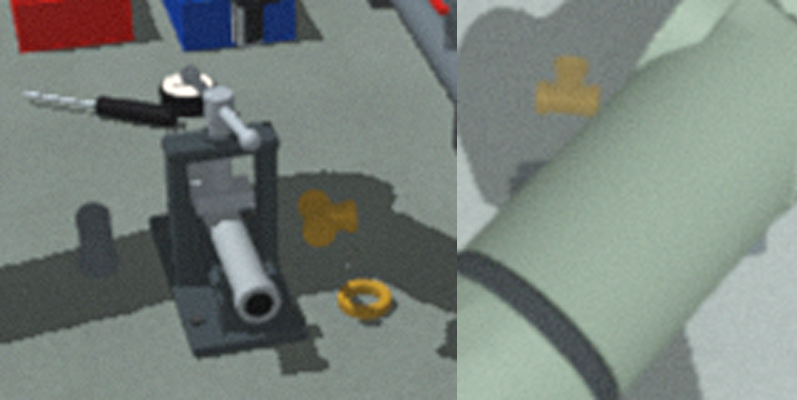

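The side view shows the jaw down on the pipe, the tail face unchanged at (260,303), the handle's near ball at (250,135), and the bystanders in place. The arm is clear, so I'm handing in.

```bash
python3 -c "
from workcell import workorder
print(workorder.job_done())"
```

```text
the job is handed in; nothing more can be done
None
```

The pipe is against the end stop and the jaw is clamped on it. I handed the job in at about 31 s on the robot's clock, and it reported no verdict.

- **Pipe:** I pushed the tail with closed fingers until the force rose from 3 N to 19 N, at the place where the stop was expected. The last side picture shows the tail face where the push left it. The top camera was blocked by the arm in that last picture, so the nose against the stop was only seen right after the push, before winding.
- **Handle:** I wound it clockwise a little over a turn, in two strokes, with the finger behind the bar. The torque stayed level (my readings averaged about 0.27 N m, against the stated 0.30) until it began to rise. I then turned about 5° more in small steps, to about 1.65 times the free torque. Scaled to the stated 0.30 N m, that is about 0.5 N m and a grip of roughly 60 N, within the 25–150 N range. The grip is worked out from noisy force readings (about ±15%), not measured directly.
- **Last look:** The jaw was down on the pipe. The tee, elbow, locknut, driver and gauge showed no change. The spanner and jar were outside the crop; the arm never went near them. The gripper hung free at 0.31 m, with about 1 N of noise on the force reading.

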